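# Unhook the section clamp's hasp and hold its sprung jaw open

### The arm

A 6-joint arm with a two-finger parallel gripper is mounted at the origin on the work surface. World frame = base frame: x ahead of the robot, y to its left, z up, the work surface at z = 0. Lengths are in m, angles in degrees, forces in N, time in s.
With the tool pointing down it reaches from about 0.25 to 0.725 m from the base axis. Payload 9.7 kg.
Tool frame: the origin (TCP) lies at the very end of the fingers, on their centre line; the grasp point (between the pads) lies 19 mm behind it (bot.hold_point_z is the distance from the TCP to the grasp point, in m); z points along the fingers, y is the line along which they close (so a half turn about z gives the same grasp; the last joint's range is limited). The gripper opens to 85 mm and grips with 20 to 120 N. Pads are 22 mm wide; open, the fingers measure 114 mm over their backs; the gripper's body (76 mm by 85 mm) begins 54 mm behind the grasp point. The pads swing forward as they close: fully open they stand 13 mm farther back than shut.
Start: joints at [0, 4.979, 10.078, 95.1, 0, 90], TCP at [0.55, -0, 0.231] pointing down, gripper open.
Joint ranges: [-179.16, 179.16], [-48.56, 103.87], [-65.8, 70.77], [-126.05, 130.52], [-82.76, 87.17], [-180, 180]. Speed limits (degrees/s): [127.2, 127.2, 147.25, 180, 180, 180].

### API

Orientations are given as [roll, pitch, yaw] about the fixed x, y, z axes, in that order (R = Rz(yaw) Ry(pitch) Rx(roll)).
In Python, from workcell import bot gives the robot as it stands.
- The arm moves only by the tool play_rows, never from a script. Its argument "targets" is a list of rows, each an object with "grip": the closure in counts, from 0 (fully open) to 255 (shut); "linear": the shift along the world's x, y, z in cm, a list of three; "delta_rot": the turn, a rotation vector about the world's x, y, z in rad, a list of three. A call has 1 to 10 rows; each row is the pose to reach, as a shift and turn from the pose commanded when the call began; what a row does not reach only later rows make up. A row lasts 1/10 s, in which the tool goes at most 50 mm and 8.59 degrees, less where a joint would pass 70% of its speed; a pose out of reach is approached as far as the arm can. A call with a gripper value outside its range is refused whole. The fingers move at their own pace and stop on an object; "force" is the grip in N (left out, the last holds). Time passes only in rows, so rows that repeat a pose let the fingers close. It gives the time, the measured TCP pose, the force, the opening and the grip force at its end, in the units of the state.
- bot.get_obs(): the state, without advancing time (a new reading comes with each control period).
- bot.camera(name): name is "scene" or "side" or "wrist"; returns a dict with "color" (480x640x3 uint8, red, green, blue), "range_z" (480x640 float32, m along the optical axis (not along the pixel's ray), 0 where there is no reading), "fov_y" (degrees; the focal length in pixels is half the picture's height over the tangent of half this angle, whatever the lens; pixels are square), "cx", "cy" (the principal point, pixels), "dist_coeffs" ([k1, k2, p1, p2, k3] as OpenCV has them; the pictures are not rectified), "world_to_cam" (4x4, takes a point from world to camera coordinates). Camera axes: x right, y up, looking along -z (the intrinsics and any distortion apply to the point x, -y, -z); pixel columns grow to the right and rows downward; lengths in m; the calibration is good to about 2 mm. A picture is of the moment at which its call begins.
- bot.job_done(): hands the job in; it is judged then, once.
Trained networks look in a picture, given as the dict that the camera call returned (one of the last four; its "shot" number tells which), for a name from the list of things; names that differ only in an ending like _2 or _b are one class to them, and where a whole thing is asked for, a point or a joint stands for the part that bears it (a point fixed in the world has none). Each returns a list of dicts, best first, with "conf" (0 to 1); they miss things now and then, are a little off and sometimes report something else, mostly with a low value. They report only what shows in the picture. A call takes as long as a camera call.
- bot.search_frame(picture, target): "box" ([left, top, right, bottom] in pixels, round what is visible of it).
- bot.trace(picture, target): "pixels" (480x640 bool, what is visible of it) and "box" ([left, top, right, bottom] in pixels, round what is visible of it).
- bot.pinpoint(picture, target): "pixel" ([column, row] in pixels: a listed point, or the origin of a listed thing).
The state is a dict: "time": time; "q": joint angles; "qd": joint speeds; "joint_efforts": joint torques, N m; "ee_pos": TCP position; "tcp_rot": TCP orientation; "wrist_force": force on the tool from outside, world axes, zero at the start; "torque": the same for the moment, N m; "opening": finger opening in m; "grasp_force": force on a finger pad.
Only numpy, scipy, OpenCV 4.12 (cv2) and the standard library are available. Lean on these libraries where they do the work, as an engineer would, in place of code of your own. Each camera call takes 0.05 s, during which the arm holds its last target. There are 200 camera calls.

### The job

Open the pen section clamp so that I can lay a barrel in it: swing the steel hasp with the brass knob off the jaw's catch pin, out to the side until it stands roughly square to the clamp. Only then push the sprung sliding jaw (the one with the boxwood thumb plate) back past the click of its ratchet pawl, and finish while your fingers still hold it back there: it springs shut if you let go. Leave the barrel in its tray, the brass knock-out block and the burnisher where they lie.

Things in the scene. Friction and masses are not known exactly. Their poses are not given: they have to be found in the camera images.
- clamp: Black cast iron section clamp fixed to the bench, bed 270 x 100 x 30 mm. Origin: centre of its underside, on the bench. +x: the way the sliding jaw is pushed to open; +y: the hasp's side; z up. Fixed jaw at x -85 to -58 mm, end block at x +116 to +132 mm. Nothing on it is over 66 mm high but the brass knob (112) and thumb plate (115). Heights here and below are over the bench.
- thumb_plate (a point): Point on the front (clamp -x) face of the boxwood thumb plate on the sliding jaw, on its centre line, 95 mm high. The plate is 12 mm thick (it lies to +x of this point), 50 mm wide (clamp y), free from 60 to 115 mm height, and moves with the jaw. The jaw's flat top, 60 mm high (66 at its cork lip), runs 79 mm forward of it. Push this face along clamp +x.
- jaw_slide (a joint): Travel of the sliding jaw in m: 0 shut, grows along clamp +x, hard stop at 0.045. A spring returns it with 4 N at 0 rising to 11 N at the stop. The ratchet tooth meets the pawl at about 0.018 (some 5 N extra), crests at 0.024, has clicked past at 0.030. The pawl only clicks, it does not keep the jaw back. With the hasp on its pin the jaw moves only 2 mm.
- jaw: The sliding jaw, one body with its thumb plate and catch pin. Origin: with the jaw shut it is the clamp's origin; moves along clamp +x with jaw_slide. Axes as the clamp's. Jaw block 90 x 60 mm, top 60 mm high.
- hasp_knob (a point): Centre of the grip of the upright brass knob on the hasp, 90 mm over the bench: a plain cylinder 18 mm in diameter from 62 to 112 mm height, free all round above 66 mm. Moves with the hasp.
- hasp_pivot (a point): The hasp's upright pivot axis (fixed), 49 mm over the bench. The knob goes round it level on a circle of 77 mm radius.
- hasp_swing (a joint): Angle of the flat steel hasp in rad: 0 hooked over the catch pin (starts within 0.06 of that), grows as it swings outwards, anticlockwise from above (towards clamp +y, then -x); 1.57 square to the clamp, stop at 1.75. Frees the pin at about 0.2. Stiff enough (0.05 N m) to stay where it is left.
- barrel_center (a point): Centre of a loose marbled green pen barrel, 14 mm diameter, 85 mm long, lying in a dark wooden pen tray (140 x 36 x 18 mm). Leave alone.
- knockout_block: Loose brass knock-out block 60 x 40 x 35 mm with two holes, origin at the centre of its underside. Leave alone.
- burnisher: Loose boxwood burnisher, 130 mm long, 22 mm wide, 16 mm high, lying flat, origin in its underside near its middle. Leave alone.

How it is judged (in metres and radians):
On the way, in this order (a step that is already met when the one before it is completed fails the run):
1. the hasp has been swung well clear of the catch (past 60 degrees) with the jaw still shut (value of joint hasp_swing above 1.05 rad and value of joint jaw_slide below 0.01 m), for 0.2 s.
2. the jaw has been pushed back past the pawl's click (value of joint jaw_slide above 0.03 m), for 0.2 s.
At the end, for the whole second after the job is handed in: The hasp stands more than 60 degrees (1.05 rad) off the catch, the jaw is held more than 30 mm back, past its click, by the fingers (more than 2 N of contact between fingers and jaw), and barrel (20 mm), knock-out block and burnisher (15 mm) are where they lay (value of joint hasp_swing above 1.05 rad and value of joint jaw_slide above 0.03 m and contact force between the fingers and jaw above 2 N and distance of barrel_center from where it was at the start of the episode below 0.02 m and distance of each of knockout_block, burnisher from where it was at the start of the episode below 0.015 m); the arm keeps its last pose, push and grip.
It fails at once if the barrel was disturbed (moved over 20 mm) (distance of barrel_center from where it was at the start of the episode above 0.02 m).
It fails at once if the knock-out block was shifted (over 15 mm) (distance of knockout_block from where it was at the start of the episode above 0.015 m).
It fails at once if the burnisher was shifted (over 15 mm) (distance of burnisher from where it was at the start of the episode above 0.015 m).
It also fails if it takes over 42 s, if anything falls off the work surface, if the arm or the gripper's body presses on something with over 40 N, if the wrist force passes 120 N, or if a joint passes its speed limit or range.

## Working session

There is one attempt and no reset: what is moved stays moved. The work goes in short steps, Python scripts to look and compute and a tool call to move; the robot and the scene stay as the last step left them, time stands still between calls to the robot, and variables do not carry over. Pictures are saved under pics/ and viewed, at most 10 in all, crops included, and the job is handed in when it is done.

Besides the shell and the picture viewer there is one more tool, called after "Emit:" in YAML: its name, and indented under it one key for each argument. play_rows: Moves the arm, as the interface text tells. Its arguments: {"type":"object","properties":{"targets":{"type":"array","items":{"type":"object","properties":{"grip":{"type":"number"},"linear":{"type":"array","items":{"type":"number"}},"delta_rot":{"type":"array","items":{"type":"number"}}}}},"force":{"type":"number"}},"required":["targets"]}

```bash
mkdir -p pics; cat > h.py <<'E'
import numpy as np, cv2
from workcell import bot
def K(p):
    f=240/np.tan(np.radians(p["fov_y"])/2)
    return np.array([[f,0,p["cx"]],[0,f,p["cy"]],[0,0,1]])
def ray(p,px):
    u=cv2.undistortPoints(np.array([[px]],float),K(p),np.array(p["dist_coeffs"],float))[0,0]
    T=np.linalg.inv(np.array(p["world_to_cam"])); d=T[:3,:3]@np.array([u[0],-u[1],-1]); return T[:3,3],d
def at_z(p,px,z):
    o,d=ray(p,px); return o+d*(z-o[2])/d[2]
def at_depth(p,px):
    o,d=ray(p,px); c,r=int(round(px[0])),int(round(px[1])); return o+d*p["range_z"][r,c]
def proj(p,X):
    T=np.array(p["world_to_cam"]); c=T[:3,:3]@np.array(X)+T[:3,3]
    return cv2.projectPoints(np.array([[c[0],-c[1],-c[2]]]),np.zeros(3),np.zeros(3),K(p),np.array(p["dist_coeffs"],float))[0].ravel()
def save(p,n): cv2.imwrite("pics/"+n+".png",cv2.cvtColor(p["color"],cv2.COLOR_RGB2BGR))
E
cat > a.py <<'E'
from h import *
Z=dict(clamp=0,thumb_plate=.095,jaw=0,hasp_knob=.09,hasp_pivot=.049,barrel_center=None,knockout_block=0,burnisher=0)
for n in("scene","side","wrist"):
    p=bot.camera(n); save(p,n+"0")
    for t,z in Z.items():
        for r in bot.pinpoint(p,t)[:2]:
            px=r["pixel"]; print(n,t,round(r["conf"],2),np.round(px),np.round(at_z(p,px,z if z is not None else .015),4), np.round(at_depth(p,px),3))
print(bot.get_obs())
E
python3 a.py
```

```text
scene clamp 0.89 [219. 331.] [ 0.5523 -0.1481  0.    ] [ 0.589 -0.159  0.069]
scene thumb_plate 0.96 [222. 311.] [ 0.5813 -0.1436  0.095 ] [ 0.588 -0.146  0.107]
scene jaw 0.85 [221. 328.] [ 0.5491 -0.1429  0.    ] [ 0.587 -0.155  0.071]
scene hasp_knob 0.94 [234. 260.] [ 0.5202 -0.0846  0.09  ] [ 0.524 -0.086  0.096]
scene hasp_knob 0.47 [219. 329.] [ 0.5984 -0.161   0.09  ] [ 0.59  -0.158  0.074]
scene hasp_pivot 0.6 [199. 252.] [ 0.4437 -0.1044  0.049 ] [ 0.448 -0.106  0.055]
scene barrel_center 0.76 [344. 292.] [0.6297 0.0318 0.015 ] [0.632 0.03  0.02 ]
scene knockout_block 0.74 [119. 330.] [ 0.4532 -0.2641  0.    ] [ 0.477 -0.263  0.034]
scene burnisher 0.77 [172. 438.] [ 0.6408 -0.2821  0.    ] [ 0.646 -0.281  0.014]
side clamp 0.85 [354. 357.] [ 0.5513 -0.1405  0.    ] [ 0.532 -0.174  0.041]
side thumb_plate 0.89 [374. 304.] [ 0.574  -0.1471  0.095 ] [ 0.575 -0.146  0.094]
side thumb_plate 0.61 [352. 359.] [ 0.5035 -0.2205  0.095 ] [ 0.529 -0.174  0.039]
side hasp_knob 0.7 [310. 288.] [ 0.5156 -0.076   0.09  ] [ 0.509 -0.091  0.103]
side hasp_pivot 0.93 [272. 339.] [ 0.4461 -0
[... 918 characters left out ...]
0.27   0.014]
{'time': 1.35, 'q': array([-5.38228489e-04,  4.98057471e+00,  1.00765150e+01,  9.50990521e+01,
       -1.10549084e-03,  9.00007830e+01]), 'qd': array([ 0.03120064, -0.05366666, -0.03795188, -0.10586542,  0.06129957,
       -0.02246389]), 'joint_efforts': array([-1.94707420e-03, -5.20102000e+01,  4.64862943e+01,  1.63152992e-03,
       -1.31852221e-04,  3.23679319e-05]), 'ee_pos': array([ 5.49991757e-01, -1.06654648e-05,  2.31252839e-01]), 'tcp_rot': array([-1.79996888e+02,  1.10553336e-03,  8.99986788e+01]), 'wrist_force': array([-0.06848172, -0.66126439, -0.18786083]), 'torque': array([-0.00924364,  0.00545446,  0.02659574]), 'grasp_force': 0.0, 'opening': 0.08540609040946659}
```

View pics/scene0.png

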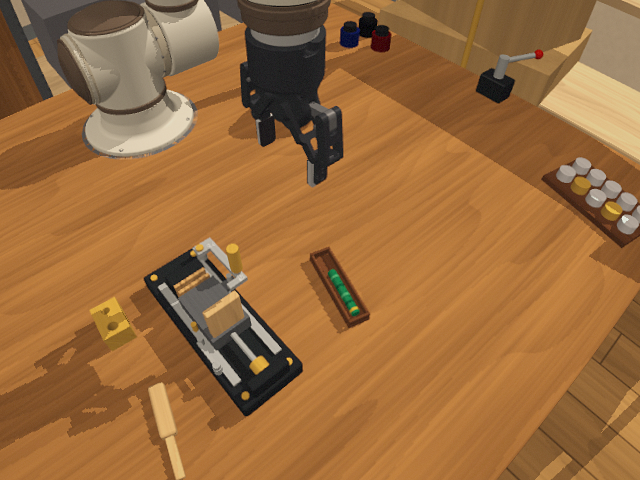

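View pics/wrist0.png

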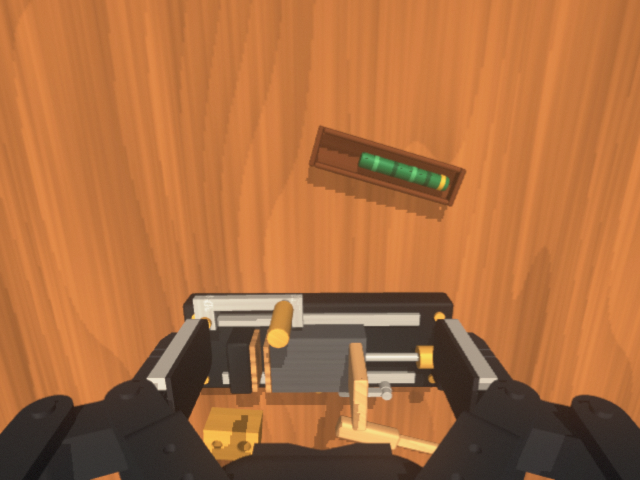

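```bash
cat > b.py <<'E'
from h import *
p=bot.camera("wrist")
for px,z in [((190,294),.03),((450,293),.03),((453,386),.03),((283,306),.06),((277,338),.112),((207,304),.049),((356,345),.115),((366,343),.115),((361,428),.06),((265,345),.066),((268,390),.066)]: print(px,np.round(at_z(p,px,z),4),np.round(at_depth(p,px),4))
s=bot.camera("side")
for n,q in(("w",p),("s",s),("c",bot.camera("scene"))):
  for t in("clamp","thumb_plate","jaw","hasp_knob"):
    r=bot.trace(q,t)
    if not r: continue
    m=r[0]["pixels"]&(q["range_z"]>0); ys,xs=np.nonzero(m)
    T=np.linalg.inv(q["world_to_cam"]); u=cv2.undistortPoints(np.c_[xs,ys].astype(float)[:,None],K(q),np.array(q["dist_coeffs"],float))[:,0]
    P=np.c_[u[:,0],-u[:,1],-np.ones(len(u))]*q["range_z"][m][:,None]@T[:3,:3].T+T[:3,3]
    P=P[P[:,2]>.02]
    print(n,t,round(r[0]["conf"],2),len(P),np.round(np.percentile(P,[2,50,98],axis=0),3).tolist())
    if t=="clamp":
        B=P[(abs(P[:,2]-.03)<.006)]; print(cv2.minAreaRect((B[:,:2]*1000).astype(np.float32)))
    if t=="hasp_knob":
        B=P[(P[:,2]>.07)]; print(np.round([B.mean(0),B.min(0),B.max(0)],4).tolist())
    if t=="thumb_plate":
        B=P[(P[:,2]>.075)]; print(np.round(np.percentile(B,[2,25,50,75,98],axis=0),4).tolist(),cv2.minAreaRect((B[:,:2]*1000).astype(np.float32)))
save(s,"side1")
E
python3 b.py
```

```text
(190, 294) [ 0.4221 -0.0827  0.03  ] [ 0.4106 -0.0974 -0.001 ]
(450, 293) [ 0.6749 -0.0817  0.03  ] [ 0.6861 -0.0962 -0.0009]
(453, 386) [ 0.689  -0.1895  0.03  ] [ 0.5932 -0.0033  0.2671]
(283, 306) [ 0.5155 -0.0804  0.06  ] [ 0.517  -0.0734  0.0736]
(277, 338) [ 0.5158 -0.0811  0.112 ] [ 0.5158 -0.0811  0.112 ]
(207, 304) [ 0.4439 -0.0839  0.049 ] [ 0.4451 -0.082   0.0527]
(356, 345) [ 0.5765 -0.0854  0.115 ] [ 0.5818 -0.1184  0.0634]
(366, 343) [ 0.5841 -0.0836  0.115 ] [ 0.5953 -0.1377  0.0296]
(361, 428) [ 0.5897 -0.2165  0.06  ] [ 0.5829 -0.1647  0.1147]
(265, 345) [ 0.4985 -0.1167  0.066 ] [ 0.4978 -0.1193  0.062 ]
(268, 390) [ 0.4991 -0.1659  0.066 ] [ 0.499  -0.1665  0.0652]
w clamp 0.76 22558 [[0.436, -0.186, 0.026], [0.55, -0.124, 0.049], [0.662, -0.075, 0.114]]
((546.6011962890625, -142.78785705566406), (268.8670349121094, 100.08161163330078), 0.3144892156124115)
w thumb_plate 0.55 7436 [[0.499, -0.171, 0.036], [0.555, -0.136, 0.059], [0.626, -0.113, 0.114]]
[[0.575, -0.1654, 0.0772], [0.5765, -0.149, 0.0981], [0.5799, -0.1312, 0.113], [0.5833, -0.1191, 0.114], [0.5867, -
[... 1266 characters left out ...]
(547.6204833984375, -143.57391357421875), (271.50958251953125, 101.0616683959961), 0.3144131004810333)
c thumb_plate 0.91 3748 [[0.499, -0.175, 0.033], [0.579, -0.146, 0.06], [0.625, -0.103, 0.116]]
[[0.5775, -0.1682, 0.0763], [0.5848, -0.1575, 0.0903], [0.5877, -0.145, 0.1054], [0.5883, -0.1321, 0.1146], [0.5893, -0.1199, 0.1164]] ((582.8212280273438, -143.68820190429688), (13.599515914916992, 49.71544647216797), 1.0165830850601196)
c jaw 0.69 3533 [[0.501, -0.174, 0.038], [0.58, -0.146, 0.061], [0.622, -0.106, 0.116]]
c hasp_knob 0.57 967 [[0.436, -0.107, 0.046], [0.516, -0.087, 0.053], [0.534, -0.077, 0.112]]
[[0.5219, -0.0847, 0.0972], [0.5111, -0.0917, 0.0703], [0.5275, -0.0755, 0.114]]
```

View pics/side0.png

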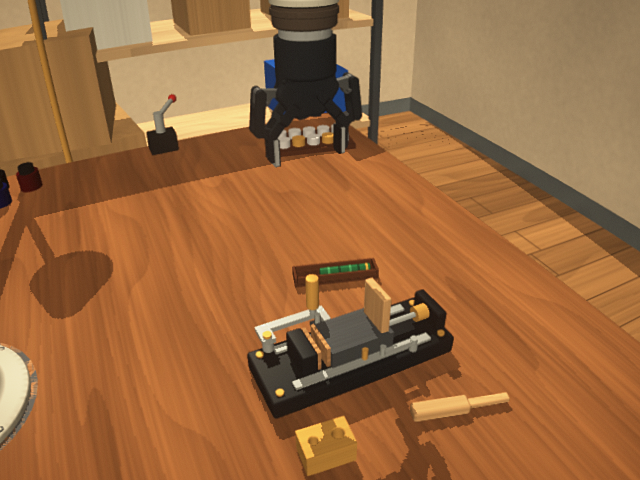

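Emit:
play_rows:
  targets:
    - {"grip": 100, "linear": [-1.6, -4.1, -4], "delta_rot": [0, 0, -0.15]}
    - {"grip": 100, "linear": [-3.3, -8.2, -8], "delta_rot": [0, 0, -0.3]}
    - {"grip": 100, "linear": [-3.3, -8.2, -9], "delta_rot": [0, 0, -0.45]}
    - {"grip": 100, "linear": [-3.3, -8.2, -9], "delta_rot": [0, 0, -0.6]}
    - {"grip": 100, "linear": [-3.3, -8.2, -9], "delta_rot": [0, 0, -0.74]}
    - {"grip": 100, "linear": [-3.3, -8.2, -9], "delta_rot": [0, 0, -0.88]}
    - {"grip": 100, "linear": [-3.3, -8.2, -9], "delta_rot": [0, 0, -1.02]}
    - {"grip": 100, "linear": [-3.3, -8.2, -9], "delta_rot": [0, 0, -1.16]}
    - {"grip": 100, "linear": [-3.3, -8.2, -9], "delta_rot": [0, 0, -1.27]}
    - {"grip": 100, "linear": [-3.3, -8.2, -9], "delta_rot": [0, 0, -1.27]}
  force: 20

```text
time: 3.1
ee_pos: [0.517, -0.082, 0.1413]
tcp_rot: [-180.0, -0.0, 17.1]
wrist_force: [0.3, -0.8, -0.9]
opening: 0.0521
grasp_force: 0.0
```

```bash
cat > c.py <<'E'
from h import *
for n in("wrist","side","scene"):
    p=bot.camera(n)
    for t,z in (("hasp_knob",.09),("hasp_pivot",.049),("thumb_plate",.095)):
        for r in bot.pinpoint(p,t)[:1]: print(n,t,round(r["conf"],2),np.round(r["pixel"]),np.round(at_z(p,r["pixel"],z),4))
o=bot.get_obs(); print({k:np.round(o[k],3) for k in("time","q","ee_pos","tcp_rot","wrist_force","opening","grasp_force")})
E
python3 c.py
```

```text
wrist hasp_knob 0.62 [318. 276.] [ 0.5161 -0.0806  0.09  ]
wrist hasp_pivot 0.87 [317. 359.] [ 0.4388 -0.1033  0.049 ]
wrist thumb_plate 0.84 [473. 208.] [ 0.5755 -0.1427  0.095 ]
side hasp_knob 0.76 [315. 289.] [ 0.5211 -0.0798  0.09  ]
side hasp_pivot 0.87 [270. 342.] [ 0.4421 -0.1088  0.049 ]
side thumb_plate 0.65 [374. 301.] [ 0.5773 -0.1428  0.095 ]
scene hasp_knob 0.64 [234. 258.] [ 0.5175 -0.0821  0.09  ]
scene hasp_pivot 0.59 [197. 248.] [ 0.4367 -0.1036  0.049 ]
{'time': np.float64(3.7), 'q': array([-9.01200e+00,  4.78000e-01, -4.54900e+00,  8.49730e+01,
        1.00000e-03,  1.53737e+02]), 'ee_pos': array([ 0.517, -0.082,  0.141]), 'tcp_rot': array([-1.79999e+02, -1.00000e-03,  1.72510e+01]), 'wrist_force': array([ 1.119,  0.435, -0.519]), 'opening': np.float64(0.052), 'grasp_force': np.float64(0.0)}
```

Emit:
play_rows:
  targets:
    - {"grip": 100, "linear": [0, 0, -3.5], "delta_rot": [0, 0, 0]}
    - {"grip": 100, "linear": [0, 0, -6.8], "delta_rot": [0, 0, 0]}
    - {"grip": 100, "linear": [0, 0, -6.8], "delta_rot": [0, 0, 0]}
    - {"grip": 230, "linear": [0, 0, -6.8], "delta_rot": [0, 0, 0]}
    - {"grip": 230, "linear": [0, 0, -6.8], "delta_rot": [0, 0, 0]}
    - {"grip": 230, "linear": [0, 0, -6.8], "delta_rot": [0, 0, 0]}
    - {"grip": 230, "linear": [0, 0, -6.8], "delta_rot": [0, 0, 0]}
    - {"grip": 230, "linear": [0, 0, -6.8], "delta_rot": [0, 0, 0]}
  force: 20

```text
time: 4.5
ee_pos: [0.5181, -0.082, 0.0753]
tcp_rot: [179.9, -0.2, 17.2]
wrist_force: [-1.2, 1.2, 6.9]
opening: 0.0173
grasp_force: 20.9
```

```bash
python3 - <<'E'
import numpy as np
c=np.array([.4425,-.1045]); k=np.array([.517,-.082]); d=k-c; print(np.hypot(*d),np.degrees(np.arctan2(d[1],d[0])))
a0=np.arctan2(d[1],d[0]); c=k-.077*np.array([np.cos(a0),np.sin(a0)])
for t in np.arange(.075,1.56,.075):
    print(round(t,3),np.round(100*(c+.077*np.array([np.cos(a0+t),np.sin(a0+t)])-k),2))
E
```

```text
0.07782351829620658 16.805020937537837
0.075 [-0.19  0.55]
0.15 [-0.42  1.08]
0.225 [-0.68  1.59]
0.3 [-0.99  2.08]
0.375 [-1.33  2.55]
0.45 [-1.7   2.98]
0.525 [-2.11  3.39]
0.6 [-2.54  3.77]
0.675 [-3.01  4.12]
0.75 [-3.5   4.43]
0.825 [-4.   4.7]
0.9 [-4.53  4.93]
0.975 [-5.08  5.12]
1.05 [-5.63  5.28]
1.125 [-6.2   5.38]
1.2 [-6.78  5.45]
1.275 [-7.35  5.47]
1.35 [-7.93  5.45]
1.425 [-8.5   5.39]
1.5 [-9.07  5.28]
```

Emit:
play_rows:
  targets:
    - {"grip": 230, "linear": [-0.19, 0.55, 0.2], "delta_rot": [0, 0, 0.075]}
    - {"grip": 230, "linear": [-0.42, 1.08, 0.2], "delta_rot": [0, 0, 0.15]}
    - {"grip": 230, "linear": [-0.68, 1.59, 0.2], "delta_rot": [0, 0, 0.225]}
    - {"grip": 230, "linear": [-0.99, 2.08, 0.2], "delta_rot": [0, 0, 0.3]}
    - {"grip": 230, "linear": [-1.33, 2.55, 0.2], "delta_rot": [0, 0, 0.375]}
    - {"grip": 230, "linear": [-1.7, 2.98, 0.2], "delta_rot": [0, 0, 0.45]}
    - {"grip": 230, "linear": [-2.11, 3.39, 0.2], "delta_rot": [0, 0, 0.525]}
    - {"grip": 230, "linear": [-2.54, 3.77, 0.2], "delta_rot": [0, 0, 0.6]}
    - {"grip": 230, "linear": [-3.01, 4.12, 0.2], "delta_rot": [0, 0, 0.675]}
    - {"grip": 230, "linear": [-3.5, 4.43, 0.2], "delta_rot": [0, 0, 0.75]}

```text
time: 5.5
ee_pos: [0.4841, -0.0349, 0.0758]
tcp_rot: [179.9, -0.4, 60.5]
wrist_force: [12.3, 18.1, -9.3]
opening: 0.0175
grasp_force: 20.8
```

Emit:
play_rows:
  targets:
    - {"grip": 230, "linear": [-0.42, 0.42, 0], "delta_rot": [0, 0, 0.075]}
    - {"grip": 230, "linear": [-0.94, 0.68, 0], "delta_rot": [0, 0, 0.15]}
    - {"grip": 230, "linear": [-1.5, 0.87, 0], "delta_rot": [0, 0, 0.225]}
    - {"grip": 230, "linear": [-2.07, 1.04, 0], "delta_rot": [0, 0, 0.3]}
    - {"grip": 230, "linear": [-2.65, 1.15, 0], "delta_rot": [0, 0, 0.375]}
    - {"grip": 230, "linear": [-3.25, 1.22, 0], "delta_rot": [0, 0, 0.45]}
    - {"grip": 230, "linear": [-3.84, 1.24, 0], "delta_rot": [0, 0, 0.525]}
    - {"grip": 230, "linear": [-4.44, 1.22, 0], "delta_rot": [0, 0, 0.6]}
    - {"grip": 230, "linear": [-5.02, 1.16, 0], "delta_rot": [0, 0, 0.675]}
    - {"grip": 230, "linear": [-5.5, 1.06, 0], "delta_rot": [0, 0, 0.74]}

```text
time: 6.5
ee_pos: [0.4264, -0.0235, 0.0756]
tcp_rot: [179.9, -0.5, 102.9]
wrist_force: [-1.7, 26.1, -1.1]
opening: 0.0179
grasp_force: 21.6
```

Emit:
play_rows:
  targets:
    - {"grip": 230, "linear": [0, 0.25, 0], "delta_rot": [0, 0, 0]}
    - {"grip": 120, "linear": [0, 0.25, 0], "delta_rot": [0, 0, 0]}
    - {"grip": 120, "linear": [0, 0.25, 0], "delta_rot": [0, 0, 0]}
    - {"grip": 120, "linear": [0, 0.25, 0], "delta_rot": [0, 0, 0]}
    - {"grip": 120, "linear": [0, 0.25, 3], "delta_rot": [0, 0, 0]}
    - {"grip": 120, "linear": [0, 0.25, 7], "delta_rot": [0, 0, 0]}
    - {"grip": 120, "linear": [0, 0.25, 7], "delta_rot": [0, 0, 0]}

```text
time: 7.2
ee_pos: [0.4291, -0.025, 0.1503]
tcp_rot: [179.6, 0.1, 102.6]
wrist_force: [-0.2, 0.2, 0.1]
opening: 0.0454
grasp_force: 0.0
```

```bash
echo 'save(p,"scene2")'>>c.py; python3 c.py
```

```text
wrist hasp_knob 0.63 [312. 268.] [ 0.4246 -0.0259  0.09  ]
wrist hasp_pivot 0.87 [315. 348.] [ 0.4424 -0.1027  0.049 ]
wrist thumb_plate 0.62 [498. 474.] [ 0.5755 -0.1412  0.095 ]
side hasp_knob 0.64 [237. 285.] [ 0.4271 -0.025   0.09  ]
side thumb_plate 0.74 [375. 303.] [ 0.5766 -0.1469  0.095 ]
scene hasp_knob 0.55 [233. 204.] [ 0.4305 -0.0249  0.09  ]
scene hasp_pivot 0.71 [197. 248.] [ 0.4369 -0.1031  0.049 ]
scene thumb_plate 0.59 [221. 310.] [ 0.58   -0.1447  0.095 ]
{'time': np.float64(7.8), 'q': array([ -3.297, -12.686, -16.174,  86.537,   0.   ,  74.099]), 'ee_pos': array([ 0.427, -0.025,  0.145]), 'tcp_rot': array([-1.79976e+02, -7.00000e-03,  1.02605e+02]), 'wrist_force': array([-0.213,  1.386,  0.27 ]), 'opening': np.float64(0.046), 'grasp_force': np.float64(0.0)}
```

View pics/scene2.png

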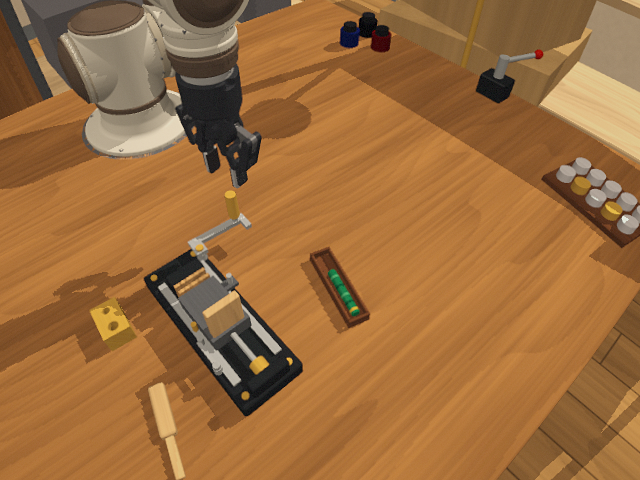

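Emit:
play_rows:
  targets:
    - {"grip": 255, "linear": [2.5, -2.8, 0], "delta_rot": [0, 0, 0.14]}
    - {"grip": 255, "linear": [5, -5.6, 0], "delta_rot": [0, 0, 0.28]}
    - {"grip": 255, "linear": [7.5, -8.4, 0], "delta_rot": [0, 0, 0.42]}
    - {"grip": 255, "linear": [10.8, -11.9, 0], "delta_rot": [0, 0, 0.56]}
    - {"grip": 255, "linear": [10.8, -11.9, 0], "delta_rot": [0, 0, 0.7]}
    - {"grip": 255, "linear": [10.8, -11.9, 0], "delta_rot": [0, 0, 0.84]}
    - {"grip": 255, "linear": [10.8, -11.9, 0], "delta_rot": [0, 0, 0.98]}
    - {"grip": 255, "linear": [10.8, -11.9, 0], "delta_rot": [0, 0, 1.12]}
    - {"grip": 255, "linear": [10.8, -11.9, -2], "delta_rot": [0, 0, 1.25]}
    - {"grip": 255, "linear": [10.8, -11.9, -4], "delta_rot": [0, 0, 1.35]}

```text
time: 8.8
ee_pos: [0.5354, -0.1437, 0.1051]
tcp_rot: [-180.0, 0.1, -179.8]
wrist_force: [-0.3, -0.5, -0.4]
opening: 0.0
grasp_force: 0.0
```

Emit:
play_rows:
  targets:
    - {"grip": 255, "linear": [0, 0, -2.8], "delta_rot": [0, 0, 0]}
    - {"grip": 255, "linear": [0, 0, -2.8], "delta_rot": [0, 0, 0]}
    - {"grip": 255, "linear": [1, 0, -2.8], "delta_rot": [0, 0, 0]}
    - {"grip": 255, "linear": [2, 0, -2.8], "delta_rot": [0, 0, 0]}
    - {"grip": 255, "linear": [3, 0, -2.8], "delta_rot": [0, 0, 0]}
    - {"grip": 255, "linear": [3, 0, -2.8], "delta_rot": [0, 0, 0]}

```text
time: 9.4
ee_pos: [0.5664, -0.1436, 0.0781]
tcp_rot: [-180.0, 0.0, 180.0]
wrist_force: [-4.4, 0.5, 2.5]
opening: -0.0001
grasp_force: 1.8
```

Emit:
play_rows:
  targets:
    - {"grip": 255, "linear": [0.8, 0, 0], "delta_rot": [0, 0, 0]}
    - {"grip": 255, "linear": [1.5, 0, 0], "delta_rot": [0, 0, 0]}
    - {"grip": 255, "linear": [2.2, 0, 0], "delta_rot": [0, 0, 0]}
    - {"grip": 255, "linear": [2.9, 0, 0], "delta_rot": [0, 0, 0]}
    - {"grip": 255, "linear": [3.4, 0, 0], "delta_rot": [0, 0, 0]}
    - {"grip": 255, "linear": [3.8, 0, 0], "delta_rot": [0, 0, 0]}
    - {"grip": 255, "linear": [3.8, 0, 0], "delta_rot": [0, 0, 0]}
    - {"grip": 255, "linear": [3.8, 0, 0], "delta_rot": [0, 0, 0]}
    - {"grip": 255, "linear": [3.8, 0, 0], "delta_rot": [0, 0, 0]}

```text
time: 10.3
ee_pos: [0.6019, -0.1435, 0.0777]
tcp_rot: [180.0, -0.1, 179.9]
wrist_force: [-9.0, 0.9, 5.3]
opening: -0.0002
grasp_force: 4.6
```

```bash
sed -i 's/scene2/scene3/; s/"thumb_plate",.095)/"thumb_plate",.095),("barrel_center",.015),("knockout_block",0),("burnisher",0)/' c.py; python3 c.py; python3 - <<'E'
from h import *
for n in("scene","side"):
    q=bot.camera(n); r=bot.trace(q,"thumb_plate"); m=r[0]["pixels"]&(q["range_z"]>0); ys,xs=np.nonzero(m)
    P=np.array([at_depth(q,(x,y)) for x,y in zip(xs,ys)]); P=P[P[:,2]>.1]; print(n,len(P),np.round(np.percentile(P,[2,50,98],axis=0),4).tolist())
E
```

```text
wrist barrel_center 0.8 [618. 299.] [0.6222 0.0283 0.015 ]
wrist burnisher 0.64 [103. 304.] [ 0.6326 -0.2806  0.    ]
side hasp_knob 0.94 [232. 284.] [ 0.4222 -0.0205  0.09  ]
side hasp_pivot 0.85 [269. 342.] [ 0.4403 -0.1082  0.049 ]
side thumb_plate 0.76 [398. 295.] [ 0.6112 -0.1462  0.095 ]
side barrel_center 0.68 [345. 270.] [0.624  0.0292 0.015 ]
side knockout_block 0.82 [324. 457.] [ 0.4455 -0.2678  0.    ]
side burnisher 0.6 [460. 409.] [ 0.63   -0.2808  0.    ]
scene hasp_knob 0.33 [222. 332.] [ 0.6041 -0.1596  0.09  ]
scene thumb_plate 0.97 [236. 332.] [ 0.6183 -0.1472  0.095 ]
scene barrel_center 0.92 [345. 292.] [0.6299 0.0337 0.015 ]
scene knockout_block 0.65 [114. 331.] [ 0.4498 -0.2704  0.    ]
scene burnisher 0.86 [173. 436.] [ 0.6402 -0.2791  0.    ]
{'time': np.float64(11.35), 'q': array([-1.3401e+01,  1.4211e+01,  3.5810e+00,  7.9499e+01, -1.6000e-02,
       -1.3346e+01]), 'ee_pos': array([ 0.602, -0.143,  0.078]), 'tcp_rot': array([ 1.79986e+02, -1.30000e-01,  1.79945e+02]), 'wrist_force': array([-9.304,  1.433,  4.767]), 'opening': np.float64(-0.0), 'grasp_force': np.float64(4.604)}
scene 590 [[0.6138, -0.1678, 0.1008], [0.6236, -0.1446, 0.1142], [0.6266, -0.12, 0.1169]]
side 150 [[0.6014, -0.1748, 0.1003], [0.6136, -0.1672, 0.1081], [0.6228, -0.1539, 0.1278]]
```

View pics/scene3.png

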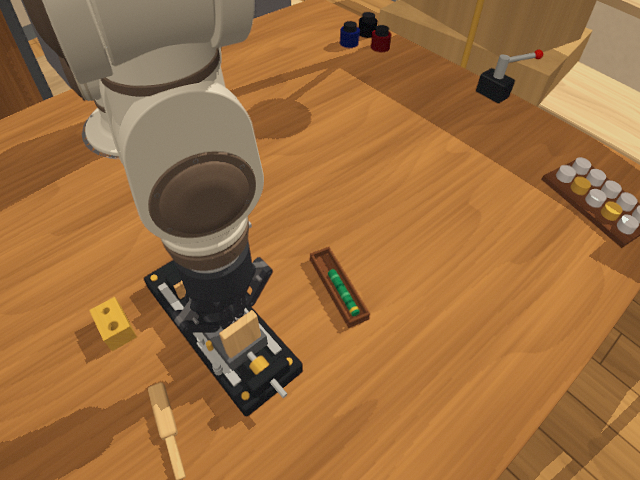

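```bash
python3 -c "
from workcell import bot
print(bot.job_done())"
```

```text
the job is handed in; nothing more can be done
None
```

I swung the hasp off its pin to about 85°, then pushed the jaw back about 37 mm, past the click, where the fingers hold it with about 9 N. The barrel, knock-out block and burnisher showed no movement beyond camera error. The job is handed in, but no verdict came back.

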